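# Turn the large carved cup mouth-up on the finishing board

### The job

The carved wooden cups are drying mouth-down on the plywood finishing board of the workshop bench. Turn the larger of the two cups with a handle over, so that it stands mouth-up on the board ready to be oiled inside. Do not drop it from a height, and leave the small cup and the plain bowl where and as they are.

Things in the scene. Friction and masses are not known exactly. Their poses are not given: they have to be found in the camera images.
- cup: The larger handled cup: brown carved wood, round-bottomed, 100 mm across the mouth, 56 mm tall, wall 6 mm, 0.16 to 0.26 kg, one straight handle at the rim. Origin: centre of its flat foot (54 mm across). z axis: from the foot out through the mouth, so it points down at the start (mouth-down, foot on top). x axis: along the handle, away from the cup.
- cup_handle (a point): Middle of the large cup's handle, 72 mm from the cup's axis along its x, 45 mm from the foot and 11 mm from the rim plane (so 11 mm above the board at the start). Axes as cup. The handle is a straight bar 20 mm wide (along y) and 14 mm thick (along z); it spans 50 to 92 mm from the cup's axis.
- cup_rim (a point): Centre of the large cup's mouth, 56 mm from the foot along its z axis. The cup's bottom is round and heavy: tipped over its rim from mouth-down by about 70 degrees or more, handle uppermost, and let go with the rim's edge on the board, it rolls on by itself and settles on its foot; let go at 55 degrees or less it falls back mouth-down.
- small_cup: Bystander: the smaller handled cup, same wood and shape, 70 mm across, 42 mm tall, handle 28 mm long and 16 mm wide, mouth-down. Origin: centre of its foot (on top at the start), z axis out through the mouth, x along the handle.
- bowl: Bystander: plain bowl without a handle, same wood, 110 mm across, 50 mm tall, mouth-down. Origin: centre of its foot (on top at the start), z axis out through the mouth.
- board: The fixed plywood finishing board lying on the bench, 400 mm (its x) by 660 mm (its y), 9 mm thick. Origin: centre of its underside; z up.
Mind the look-alikes: they are no part of the job. What is shaped like the cup but blue is not meant.

How it is judged:
By the outcome, as a careful person would: the job done as asked, in the order asked, and still so for the second after the job is handed in, with the robot touching nothing.
It also fails if it takes over 42 s, if anything falls off the work surface, if the arm or the gripper's body presses on something with over 40 N, if the wrist force passes 120 N, or if a joint passes its speed limit or range.

### The arm

A 6-joint arm with a two-finger parallel gripper is mounted at the origin on the work surface. World frame = base frame: x ahead of the robot, y to its left, z up, the work surface at z = 0. Lengths are in m, angles in rad, forces in N, time in s.
With the tool pointing down it reaches from about 0.25 to 0.8 m from the base axis. Payload 8.5 kg.
Tool frame: the origin (TCP) lies between the finger pads; the fingertips stand 22 mm ahead of it and the grasp point (between the pads) lies 3 mm ahead of it (robot.tip_reach is the distance from the TCP to the fingertips, in m); z points along the fingers, y is the line along which they close (so a half turn about z gives the same grasp; the last joint's range is limited). The gripper opens to 85 mm and grips with 20 to 120 N. Pads are 22 mm wide; open, the fingers measure 114 mm over their backs; the gripper's body (76 mm by 85 mm) begins 54 mm behind the grasp point. The pads swing forward as they close: fully open they stand 13 mm farther back than shut.
Start: joints at [-1.225, 0.238, -0.013, 1.319, 0, 1.571], TCP at [0.178, -0.494, 0.253] pointing down, gripper open.
Joint ranges: [-2.66, 2.66], [-1.03, 1.9], [-1.14, 1.46], [-1.82, 2.27], [-1.45, 1.34], [-3.14, 3.14]. Speed limits (rad/s): [2.22, 2.22, 2.79, 3.14, 3.14, 3.14].

### API

Orientations are given as [roll, pitch, yaw] about the fixed x, y, z axes, in that order (R = Rz(yaw) Ry(pitch) Rx(roll)).
In Python, from workcell import robot, grab_frame, sign_off gives the robot as it stands.
- The arm moves only by the tool drive_tool, never from a script. Its argument "motion" is a list of rows, each a list of 2 entries, a list of its own where there are three numbers: the shift along the world's x, y, z in mm, then the turn about the world's z in rad. A call has 1 to 5 rows; each row shifts and turns the commanded pose from where the row before left it; what a row does not reach is not made up. A row lasts 1/8 s, in which the tool goes at most 62.5 mm and 10.7 degrees, less where a joint would pass 70% of its speed; a pose out of reach is approached as far as the arm can. A call is refused whole if a number of a shift passes 62.5 or a number of a turn 0.188, either way. A call with a gripper value outside its range is refused whole. "claw" is the opening, from 0 (shut) to 1 (fully open), set as the call begins (left out, the last holds). The fingers move at their own pace and stop on an object; "force" is the grip in N (left out, the last holds). Time passes only in rows, so rows that do not move let the fingers close. It gives the time, the measured TCP pose, the force, the opening and the grip force at its end, in the units of the state.
- robot.get_state(): the state, without advancing time (a new reading comes with each control period).
- grab_frame(name): name is "scene" or "top" or "wrist"; returns a dict with "img" (400x640x3 uint8, red, green, blue), "fx", "fy", "cx", "cy" (pixels), "origin" and "rotation" of the camera in the world. Camera axes: x right, y up, looking along -z (the intrinsics and any distortion apply to the point x, -y, -z); pixel columns grow to the right and rows downward; lengths in m; the calibration is good to about 2 mm. A picture is of the moment at which its call begins. There is no depth.
- sign_off(): hands the job in; it is judged then, once.
The state is a dict: "clock": time; "qpos": joint angles; "dq": joint speeds; "effort": joint torques, N m; "tool_pos": TCP position; "tool_rot": TCP orientation; "force": force on the tool from outside, world axes, zero at the start; "ft_torque": the same for the moment, N m; "finger_gap": opening from 0.0 (shut) to 1.0 (fully open); "gripper_force": force on a finger pad.
Only numpy, scipy, OpenCV 4.12 (cv2) and the standard library are available. Lean on these libraries where they do the work, as an engineer would, in place of code of your own. Each camera call takes 0.05 s, during which the arm holds its last target. There are 200 camera calls.

## Working session

There is one attempt and no reset: what is moved stays moved. The work goes in short steps, Python scripts to look and compute and a tool call to move; the robot and the scene stay as the last step left them, time stands still between calls to the robot, and variables do not carry over. Pictures are saved under pics/ and viewed, at most 10 in all, crops included, and the job is handed in when it is done.

Besides the shell and the picture viewer there is one more tool, called after "Call:" as name([rows], argument=value, ...), one row to a line, values as JSON. drive_tool: Moves the arm, as the interface text tells. Its arguments: {"type":"object","properties":{"motion":{"type":"array"},"claw":{"type":"number"},"force":{"type":"number"}},"required":["motion"]}

```bash
mkdir -p pics; ls; python3 - <<'E'
from workcell import robot, grab_frame
import cv2
print(robot.get_state(), robot.tip_reach)
for n in ("scene","top"):
    f=grab_frame(n); cv2.imwrite(f"pics/{n}0.png",f["img"][:,:,::-1])
    print(n,{k:v for k,v in f.items() if k!="img"})
E
```

```text
pics
{'clock': 0.0, 'qpos': array([-1.22500957e+00,  2.38800727e-01, -1.42596938e-02,  1.31921094e+00,
        1.00788531e-05,  1.57080545e+00]), 'dq': array([ 1.05691892e-03,  3.12094757e-04,  3.90389110e-04,  2.88907274e-04,
       -6.34189907e-04, -9.13800723e-05]), 'effort': array([ 1.03293849e-03, -5.38787627e+01,  3.46441662e+01,  1.83598849e-02,
        1.33888680e-04, -1.24721038e-05]), 'tool_pos': array([ 0.17781225, -0.49355641,  0.25266503]), 'tool_rot': array([-3.14011762e+00, -1.00653904e-05,  3.45777625e-01]), 'force': array([-0.15350483, -0.14097206, -0.00434241]), 'ft_torque': array([ 0.03171607, -0.03635703,  0.00017586]), 'gripper_force': 0.0, 'finger_gap': 1.0064566546098652} 0.022
scene {'fx': 491.212704927232, 'fy': 491.212704927232, 'cx': 328.56814678164585, 'cy': 201.45487437631235, 'origin': array([ 1.25611879, -0.23967909,  1.04469394]), 'rotation': array([ 0.66841488, -0.0138953 ,  1.13003487])}
top {'fx': 377.4253252213515, 'fy': 377.4253252213515, 'cx': 325.2602591048286, 'cy': 194.99225403178107, 'origin': array([0.44245693, 0.09196043, 0.854602  ]), 'rotation': array([ 0.20161131, -0.00548305, -1.34700826])}
```

View pics/scene0.png

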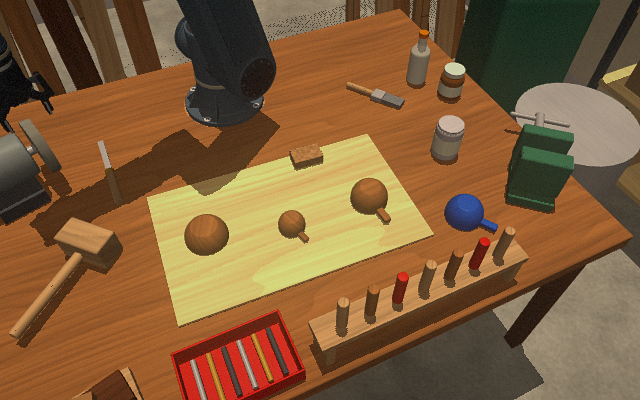

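View pics/top0.png

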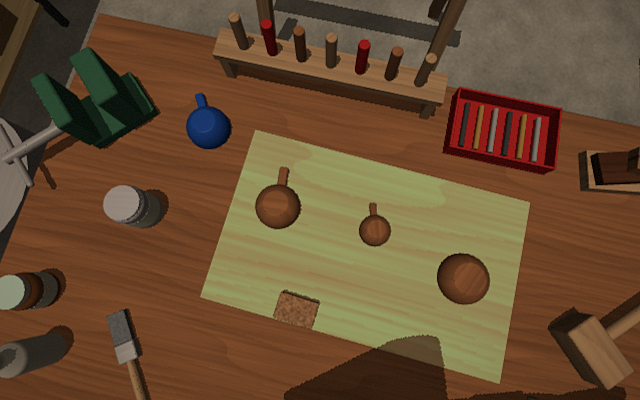

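The candidates for the cup, in top-view pixels:
- Large brown cup with handle: (278,205)
- Small brown cup with handle: (375,230)
- Bowl without a handle: (463,278)
- Blue look-alike, off the board: (209,127)
- Cork block, just an obstacle: (297,308)

I choose (278,205). In the scene view it is at (369,196). Next I'll measure it and check with a close crop.

```bash
cat > h.py <<'E'
import numpy as np, cv2
from scipy.spatial.transform import Rotation as R
from workcell import robot, grab_frame
def ray(f,u,v):
    d=np.array([(u-f["cx"])/f["fx"],-(v-f["cy"])/f["fy"],-1.])
    return np.array(f["origin"]), R.from_euler("xyz",f["rotation"]).apply(d)
def onz(f,u,v,z):
    o,d=ray(f,u,v); return (o+d*(z-o[2])/d[2])
def pix(f,p):
    c=R.from_euler("xyz",f["rotation"]).inv().apply(np.array(p)-f["origin"])
    return f["cx"]+f["fx"]*c[0]/-c[2], f["cy"]-f["fy"]*c[1]/-c[2]
def blob(f,seed,k):
    """brown blob at seed, split by opening (kernel k px) into body and handle centroids"""
    img=f["img"]; hsv=cv2.cvtColor(img,cv2.COLOR_RGB2HSV)
    m=((hsv[...,0]<19)&(hsv[...,1]>70)).astype(np.uint8)
    n,l,s,c=cv2.connectedComponentsWithStats(m)
    b=(l==l[seed[1],seed[0]]).astype(np.uint8)
    body=cv2.morphologyEx(b,cv2.MORPH_OPEN,cv2.getStructuringElement(cv2.MORPH_ELLIPSE,(k,k)))
    n,l,s,c=cv2.connectedComponentsWithStats(b-body)
    i=1+np.argmax(s[1:,4]) if n>1 else 0
    return b,cv2.moments(body,True),c[i],s[i]
E
python3 - <<'E'
from h import *
f=grab_frame("top")
for seed,k,z in (((278,205),17,.03),((375,230),13,.025),((463,278),17,.03)):
    b,m,h,s=blob(f,seed,k); c=(m["m10"]/m["m00"],m["m01"]/m["m00"])
    print(b.sum(),c,h,s,onz(f,*c,z),onz(f,*h,.022))
print("cork",onz(f,297,293,.02),onz(f,279,293,.02),onz(f,318,300,.02))
for u,v in ((255,130),(529,202),(201,297),(500,383)): print("board",onz(f,u,v,.009))
im=f["img"][140:260,220:420,::-1]; cv2.imwrite("pics/crop.png",cv2.resize(im,None,fx=4,fy=4))
E
```

```text
1708 (277.3180628272251, 206.0890052356021) [282.77987421 175.60377358] [277 167  12  19 159] [0.55965134 0.22291233 0.03      ] [0.63173871 0.22943523 0.022     ]
839 (374.35458167330677, 230.13413014608233) [372.48684211 208.53947368] [369 203   8  12  76] [0.55586964 0.00217524 0.025     ] [0.6028045  0.01543395 0.022     ]
2092 (462.71593644679825, 278.4853153586904) [467. 254.] [466 254   3   1   3] [ 0.49570024 -0.20191819  0.03      ] [ 0.55011973 -0.20604372  0.022     ]
cork [0.38732796 0.13681524 0.02      ] [0.37878591 0.17439618 0.02      ] [0.38318496 0.08967711 0.02      ]
board [0.72805414 0.32281697 0.009     ]
board [ 0.69990104 -0.33166543  0.009     ]
board [0.33243837 0.33785761 0.009     ]
board [ 0.30382427 -0.31717542  0.009     ]
```

View pics/crop.png

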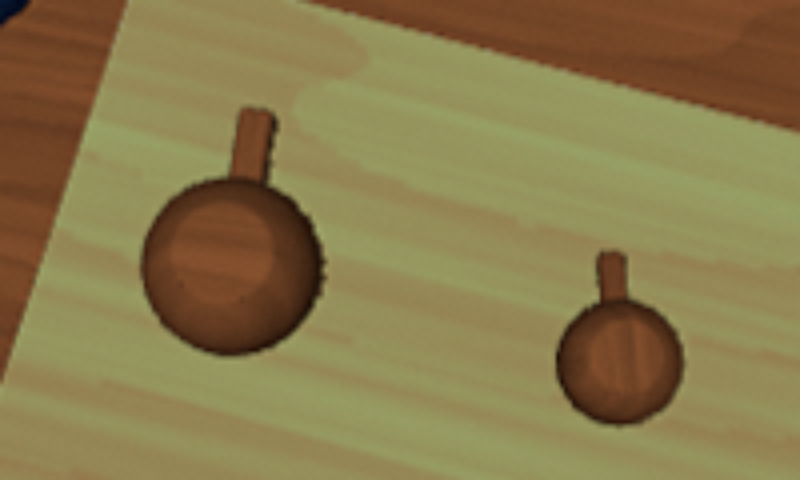

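The crop confirms it. The large cup's body is at about (277,206) and its handle at (283,176); the small cup is at (374,230). The handle's middle is near (0.632, 0.229) and points roughly along +x. I'm moving above it now.

Call:
drive_tool([
  [[30,48,0],-0.016],
  [[30,48,0],-0.016],
  [[30,48,0],-0.016],
  [[30,48,0],-0.016],
  [[30,48,0],-0.016],
], claw=1)

```text
clock: 0.78
tool_pos: [0.3285, -0.2523, 0.2533]
tool_rot: [3.142, -0.0, 0.265]
force: [1.1, 0.1, -0.0]
finger_gap: 1.001
gripper_force: 0.0
```

Call:
drive_tool([
  [[30,48,0],-0.016],
  [[30,48,0],-0.016],
  [[30,48,0],-0.016],
  [[30,48,0],-0.016],
  [[30,48,0],-0.016],
])

```text
clock: 1.4
tool_pos: [0.4786, -0.012, 0.2532]
tool_rot: [3.142, -0.0, 0.186]
force: [1.3, -0.8, 0.5]
finger_gap: 1.001
gripper_force: 0.0
```

Call:
drive_tool([
  [[30,48,-10],-0.016],
  [[30,48,-10],-0.016],
  [[30,48,-10],-0.016],
  [[30,48,-10],-0.016],
  [[0,0,0],0],
])

```text
clock: 2.02
tool_pos: [0.6076, 0.1339, 0.2109]
tool_rot: [-3.104, 0.003, 0.201]
force: [-0.6, 0.3, -0.7]
finger_gap: 1.001
gripper_force: 0.0
```

```bash
python3 - <<'E'
from h import *
f=grab_frame("wrist"); cv2.imwrite("pics/w1.png",f["img"][:,:,::-1])
s=robot.get_state(); print(s["qpos"],s["dq"],s["tool_pos"],s["tool_rot"])
E
```

```text
[0.19887187 0.42088765 0.14883531 1.30198376 0.03696048 3.14059523] [-0.01510084 -0.04251468 -0.02577308  0.01054218 -0.00490726 -0.00138654] [0.60652375 0.13297181 0.21175954] [-3.10462896  0.00320292  0.19986863]
```

View pics/w1.png

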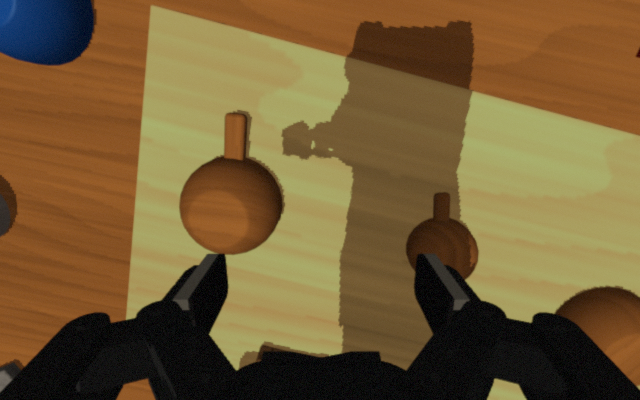

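The wrist view shows the large cup's body at (231,205) and its handle at (236,136), with the small cup at (442,250). Joint 6 is at its limit, so I need the half-turned grasp. I'll measure the handle from this frame.

```bash
python3 - <<'E'
from h import *
f=grab_frame("wrist"); print(f["origin"],f["rotation"])
b,m,h,s=blob(f,(231,205),41)
c=(m["m10"]/m["m00"],m["m01"]/m["m00"]); print(b.sum(),c,h,s)
H=b.copy(); H[int(s[1]+s[3]*.85):]=0
ys,xs=np.nonzero(H); P=np.array([onz(f,x,y,.027)[:2] for x,y in zip(xs,ys)])
r=cv2.minAreaRect((P*1000).astype(np.float32)); print("rect mm",r)
print("tip",onz(f,xs[ys==ys.min()].mean(),ys.min(),.027))
for z in (.02,.03): print("body",onz(f,*c,z))
g=grab_frame("top"); print("top px of rect centre", pix(g,(r[0][0]/1e3,r[0][1]/1e3,.027)))
E
```

```text
[0.67892843 0.1424022  0.33234529] [-0.29641317  0.03729295 -1.37005376]
8959 (229.85307156428118, 202.53312222925902) [235.63821138 131.10060976] [224 109  26  45 984]
rect mm ((636.2100830078125, 226.81219482421875), (35.623172760009766, 23.541961669921875), 6.3942742347717285)
tip [0.65405958 0.22746888 0.027     ]
body [0.55873352 0.22613334 0.02      ]
body [0.56258167 0.22345262 0.03      ]
top px of rect centre (np.float64(284.1554815637813), np.float64(173.43408028693082))
```

Call:
drive_tool([
  [[0,0,0],0.18],
  [[0,0,0],0.18],
  [[5,20,0],0.18],
  [[5,20,0],0.18],
  [[5,20,0],0.18],
])

```text
clock: 2.8
tool_pos: [0.6211, 0.192, 0.2145]
tool_rot: [-3.105, 0.0, 1.104]
force: [-0.2, -0.7, -0.1]
finger_gap: 0.996
gripper_force: 0.0
```

Call:
drive_tool([
  [[5,20,0],0.18],
  [[0,0,-10],0.18],
  [[0,0,-10],0.18],
  [[0,0,-10],0.18],
  [[0,0,-10],0.18],
])

```text
clock: 3.42
tool_pos: [0.626, 0.2115, 0.1741]
tool_rot: [-3.105, 0.001, 2.004]
force: [-0.1, 0.3, -0.4]
finger_gap: 1.002
gripper_force: 0.0
```

Call:
drive_tool([
  [[0,0,0],0.18],
  [[0,0,0],0.18],
  [[0,0,0],0.18],
  [[0,0,0],0.18],
  [[0,0,0],0.18],
])

```text
clock: 4.05
tool_pos: [0.626, 0.2115, 0.1744]
tool_rot: [-3.105, 0.001, 2.904]
force: [-0.6, -0.8, -0.7]
finger_gap: 0.994
gripper_force: 0.0
```

Call:
drive_tool([
  [[4,8,-15],0.175],
  [[4,8,-15],0.175],
  [[0,0,-20],0],
  [[0,0,-15],0],
  [[0,0,0],0],
])

```text
clock: 4.68
tool_pos: [0.6337, 0.2277, 0.1077]
tool_rot: [-3.104, -0.001, -3.035]
force: [0.0, -0.3, -1.0]
finger_gap: 1.0
gripper_force: 0.0
```

```bash
python3 - <<'E'
from h import *
f=grab_frame("wrist"); g=grab_frame("scene"); s=robot.get_state(); print(s["qpos"],s["tool_pos"],s["tool_rot"])
a=f["img"]; u,v=map(int,pix(g,(.634,.227,.03))); print(u,v)
b=cv2.resize(g["img"][v-75:v+75,u-60:u+60],(320,400)); print(pix(f,(.634,.227,.027)),pix(f,(.654,.229,.027)))
cv2.imwrite("pics/w2.png",cv2.resize(np.hstack([a,b]),(800,334))[:,:,::-1])
E
```

```text
[ 0.36050551  0.5685808   0.13168332  1.14191527 -0.03622457  0.2537794 ] [0.63465715 0.22823003 0.10904991] [-3.10451600e+00  1.33282713e-03 -3.03469662e+00]
383 213
(np.float64(325.14879273639826), np.float64(218.68025956624706)) (np.float64(324.80141103285547), np.float64(246.04115000592932))
```

View pics/w2.png

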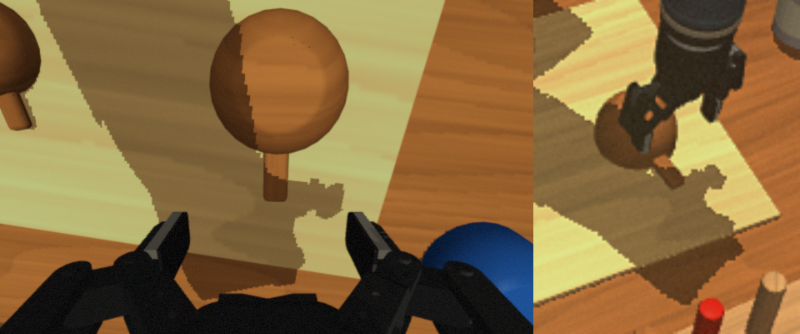

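In the wrist view the handle is centred at about full-res (331,212), midway between the open fingers and parallel to them. It is about 3–4 mm further +y than I estimated, so I'll correct for that, descend and grip.

Call:
drive_tool([
  [[-1.5,1,-20],0],
  [[-1.5,1,-20],0],
  [[0,0,-20],0],
  [[0,0,-14],0],
  [[0,0,0],0],
])

```text
clock: 5.4
tool_pos: [0.6312, 0.2303, 0.0338]
tool_rot: [-3.104, -0.0, -3.034]
force: [-0.2, -0.6, -0.1]
finger_gap: 1.001
gripper_force: 0.0
```

Call:
drive_tool([
  [[0,0,0],0],
  [[0,0,0],0],
  [[0,0,0],0],
  [[0,0,0],0],
  [[0,0,0],0],
], claw=0, force=20)

```text
clock: 6.02
tool_pos: [0.6318, 0.2307, 0.0347]
tool_rot: [-3.105, 0.001, -3.034]
force: [-0.1, -0.1, 3.2]
finger_gap: 0.228
gripper_force: 21.0
```

The handle is gripped. I'll tip the cup over its far rim along an arc of about 122 mm radius.

Call:
drive_tool([
  [[-1.4,-0.1,10.4],0],
  [[-2.4,-0.3,10.4],0],
  [[-3.2,-0.3,10.2],0],
  [[-4.1,-0.4,9.9],0],
  [[-5,-0.5,9.4],0],
])

```text
clock: 6.65
tool_pos: [0.6151, 0.2289, 0.0854]
tool_rot: [-3.105, 0.001, -3.034]
force: [-0.2, 0.6, -2.3]
finger_gap: 0.228
gripper_force: 19.8
```

```bash
cat > look.py <<'E'
import sys
from h import *
g=grab_frame("scene"); t=grab_frame("top"); s=robot.get_state(); p=s["tool_pos"]; print(p,s["force"],s["ft_torque"])
c=[]
for f in (g,t):
    u,v=map(int,pix(f,p-[.04,0,.05])); c.append(cv2.resize(f["img"][max(v-70,0):v+70,u-70:u+70],(400,400)))
cv2.imwrite(sys.argv[1],np.hstack(c)[:,:,::-1])
E
python3 look.py pics/l1.png
```

```text
[0.61539614 0.22909811 0.08604817] [-0.50960153  0.249692   -2.40398337] [ 0.03666022 -0.1719837   0.02947905]
```

View pics/l1.png

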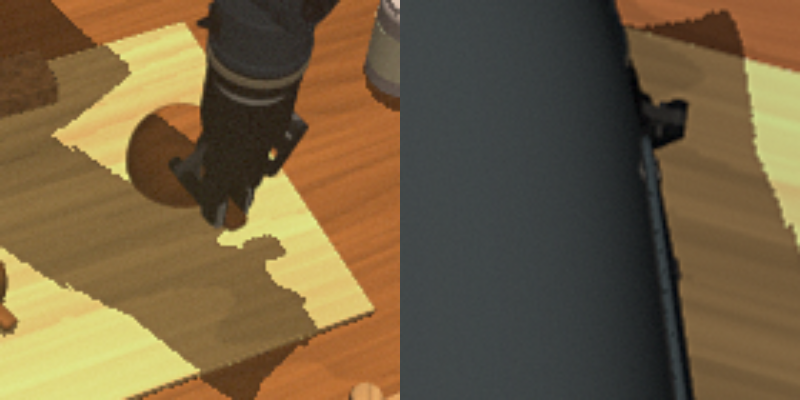

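The force reads −2.4 N, the cup's full weight, with a matching moment. So the grip is lifting the cup level instead of letting it pivot. I'll set it down 50 mm further +x, which also gives more room from the cork, and regrip only the outer top corner of the handle so it can turn in the pads.

Call:
drive_tool([
  [[17,1.8,0],0],
  [[17,1.8,-10],0],
  [[16,1.8,-16],0],
  [[0,0,-14],0],
  [[0,0,-6],0],
])

```text
clock: 7.38
tool_pos: [0.6646, 0.2339, 0.0365]
tool_rot: [-3.104, -0.002, -3.034]
force: [0.4, -1.6, 2.6]
finger_gap: 0.225
gripper_force: 20.6
```

Call:
drive_tool([
  [[0,0,-4],0],
  [[0,0,0],0],
])

```text
clock: 7.62
tool_pos: [0.6651, 0.2341, 0.0351]
tool_rot: [-3.104, 0.001, -3.034]
force: [-1.7, -1.1, 0.7]
finger_gap: 0.23
gripper_force: 21.8
```

Call:
drive_tool([
  [[0,0,0],0],
  [[0,0,0],0],
  [[0,0,5],0],
  [[11.5,1.2,2],0],
  [[11.5,1.2,0],0],
], claw=0.5)

```text
clock: 8.25
tool_pos: [0.6891, 0.237, 0.0423]
tool_rot: [-3.105, 0.002, -3.034]
force: [0.4, 0.0, -0.7]
finger_gap: 0.501
gripper_force: 0.0
```

Call:
drive_tool([
  [[0,0,0],0],
  [[0,0,0],0],
  [[0,0,0],0],
  [[0,0,0],0],
], claw=0, force=20)

```text
clock: 8.75
tool_pos: [0.6882, 0.2367, 0.0415]
tool_rot: [-3.104, 0.0, -3.034]
force: [0.7, -0.5, 0.2]
finger_gap: 0.222
gripper_force: 20.9
```

Call:
drive_tool([
  [[-1.7,-0.2,12],0],
  [[-2.8,-0.3,11.8],0],
  [[-3.8,-0.4,11.5],0],
  [[0,0,0],0],
])

```text
clock: 9.25
tool_pos: [0.6805, 0.2361, 0.0787]
tool_rot: [-3.105, 0.003, -3.034]
force: [1.2, -0.7, -1.6]
finger_gap: 0.221
gripper_force: 20.9
```

```bash
python3 - <<'E'
from h import *
f=grab_frame("wrist"); g=grab_frame("scene"); s=robot.get_state(); print(s["tool_pos"],s["force"],s["ft_torque"])
u,v=map(int,pix(g,s["tool_pos"]-[.04,0,.03]))
b=cv2.resize(g["img"][v-75:v+75,u-60:u+60],(320,400))
cv2.imwrite("pics/l2.png",cv2.resize(np.hstack([f["img"],b]),(800,334))[:,:,::-1])
E
```

```text
[0.68038913 0.2359116  0.07729396] [ 1.24935879  0.47842783 -1.97820084] [ 0.09212354 -0.25902803 -0.01646043]
```

View pics/l2.png

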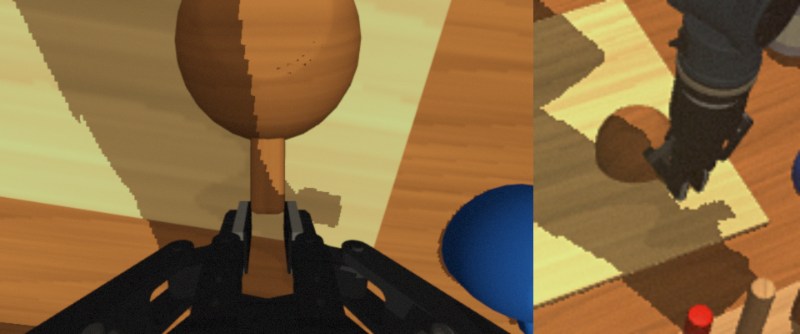

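The wrist view shows the pads on the last few mm of the handle, with its end at about full-res (322,256), and the cup above at (322,75). I'll check the tilt from the handle's apparent width and the averaged forces.

```bash
cat > tilt.py <<'E'
from h import *
F=[];T=[]
for i in range(4):
    f=grab_frame("wrist"); s=robot.get_state(); F.append(s["force"]); T.append(s["ft_torque"])
print("F",np.mean(F,0),"T",np.mean(T,0),s["tool_pos"],f["fx"])
hsv=cv2.cvtColor(f["img"],cv2.COLOR_RGB2HSV)
print(f["origin"],f["rotation"])
m=(hsv[...,0]<14)&(hsv[...,1]>70)
for v in range(100,262,8):
    r=np.nonzero(m[v,200:450])[0]+200
    print(v,(r.min(),r.max(),len(r)) if len(r) else None,end="; ")
E
python3 tilt.py
```

```text
F [ 0.23686561  0.37879956 -0.77912165] T [ 0.08331949 -0.22977765 -0.00146867] [0.68013038 0.23573659 0.07647397] 319.8129128034805
[0.60513235 0.23141328 0.19730622] [-0.29449758  0.03689365  1.67916608]
100 (np.int64(222), np.int64(420), 67); 108 (np.int64(227), np.int64(415), 71); 116 (np.int64(233), np.int64(410), 64); 124 (np.int64(238), np.int64(405), 71); 132 (np.int64(244), np.int64(397), 72); 140 (np.int64(253), np.int64(390), 77); 148 (np.int64(263), np.int64(379), 76); 156 (np.int64(277), np.int64(367), 53); 164 (np.int64(295), np.int64(343), 32); 172 (np.int64(302), np.int64(309), 4); 180 (np.int64(301), np.int64(304), 4); 188 (np.int64(302), np.int64(311), 5); 196 (np.int64(301), np.int64(315), 12); 204 (np.int64(302), np.int64(319), 12); 212 (np.int64(303), np.int64(321), 17); 220 (np.int64(301), np.int64(323), 18); 228 (np.int64(304), np.int64(329), 17); 236 (np.int64(303), np.int64(340), 32); 244 (np.int64(300), np.int64(341), 28); 252 (np.int64(304), np.int64(343), 22); 260 None;
```

```bash
python3 - <<'E'
from h import *
f=dict(grab_frame("wrist"))
print(onz(f,322,256,.0615),onz(f,319,166,.0615),onz(f,319,166,.0505))
# far edge of cup: blob extent
print(f["img"].shape, onz(f,213,60,.03), onz(f,432,60,.03))
print(robot.get_state()["force"])
E
```

```text
[0.67466136 0.23452684 0.0615    ] [0.63222867 0.22856028 0.0615    ] [0.63442495 0.22832953 0.0505    ]
(400, 640, 3) [0.59223928 0.17075155 0.03      ] [0.58122687 0.27610636 0.03      ]
[ 1.48574005 -0.8623523  -1.19808023]
```

The silhouette and forces say the cup is still nearly level, so the friction torque at the pads holds it. I'll lower it to about 10 mm above the board and see whether a claw setting near the contact gap slackens the grip.

Call:
drive_tool([
  [[0,0,-13],0],
  [[0,0,-12],0],
  [[0,0,0],0],
])

```text
clock: 9.98
tool_pos: [0.679, 0.2354, 0.0499]
tool_rot: [-3.104, -0.002, -3.034]
force: [-1.5, -0.8, -0.4]
finger_gap: 0.226
gripper_force: 20.8
```

Call:
drive_tool([
  [[0,0,0],0],
  [[0,0,0],0],
], claw=0.21)

```text
clock: 10.22
tool_pos: [0.68, 0.2358, 0.052]
tool_rot: [-3.104, 0.0, -3.034]
force: [-0.8, 0.2, -1.3]
finger_gap: 0.217
gripper_force: 20.8
```

Call:
drive_tool([
  [[0,0,0],0],
  [[0,0,0],0],
], claw=0.22)

```text
clock: 10.48
tool_pos: [0.6802, 0.2358, 0.0521]
tool_rot: [-3.105, 0.001, -3.034]
force: [-1.5, 0.4, 0.2]
finger_gap: 0.223
gripper_force: 20.1
```

```bash
cat > ext.py <<'E'
from h import *
F=[];T=[]
for i in range(5):
    f=grab_frame("wrist"); s=robot.get_state(); F.append(s["force"]); T.append(s["ft_torque"])
print("F",np.mean(F,0).round(2),"T",np.mean(T,0).round(3),s["tool_pos"])
hsv=cv2.cvtColor(f["img"],cv2.COLOR_RGB2HSV)
# left/right cup edge on a few rows via saturated dark brown vs. plywood
g=cv2.GaussianBlur(cv2.cvtColor(f["img"],cv2.COLOR_RGB2LAB),(5,5),0)[...,1].astype(int)
for v in (20,40,60,80,100,120,140,150):
    d=np.abs(np.diff(g[v])); L=180+np.argmax(d[180:320]); Rr=330+np.argmax(d[330:450]); print(v,L,Rr,Rr-L,end="; ")
col=g[:,300]; print("\nrow edge",150+np.argmax(np.abs(np.diff(g[150:190,290]))))
E
python3 ext.py
```

```text
F [-0.64 -0.13 -0.53] T [0.031 0.284 0.005] [0.68016047 0.23585431 0.05191288]
20 192 448 256; 40 192 447 255; 60 195 444 249; 80 202 437 235; 100 301 429 128; 120 304 415 111; 140 244 396 152; 150 308 382 74; 
row edge 150
```

```bash
python3 - <<'E'
from h import *
f=grab_frame("wrist"); g=grab_frame("scene"); s=robot.get_state()
u,v=map(int,pix(g,s["tool_pos"]-[.06,0,.03]))
b=cv2.resize(g["img"][v-50:v+50,u-50:u+50],(400,400))
a=cv2.resize(f["img"][:,120:520],(400,400))
cv2.imwrite("pics/l3.png",np.hstack([a,b])[:,:,::-1])
E
```

```text
(no output)
```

View pics/l3.png

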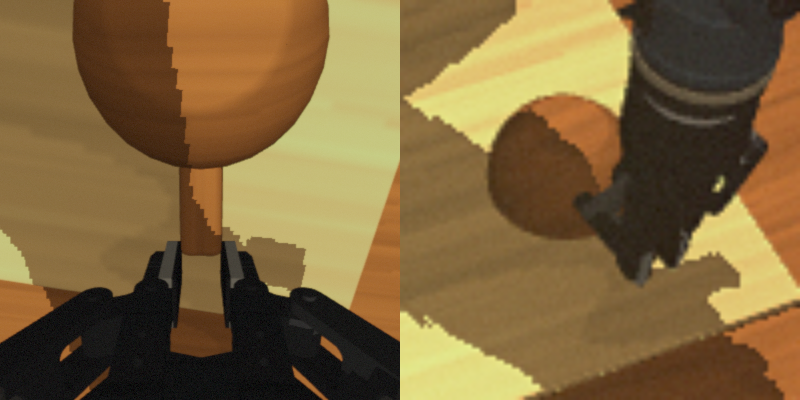

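The silhouette is about 257 px wide now, against 221 px when lifted. So the cup does turn in the pads with its far rim on the board, and I'll carry on along the arc.

Call:
drive_tool([
  [[-2.8,-0.3,11.5],0],
  [[-3.8,-0.4,11.5],0],
  [[-4.8,-0.5,11],0],
  [[-5.8,-0.6,10.5],0],
  [[-6.6,-0.7,10],0],
], claw=0)

```text
clock: 11.45
tool_pos: [0.6562, 0.2333, 0.1074]
tool_rot: [-3.104, 0.002, -3.034]
force: [0.9, -0.1, -1.0]
finger_gap: 0.224
gripper_force: 20.5
```

Call:
drive_tool([
  [[-7.6,-0.8,9.5],0],
  [[-8.4,-0.9,9],0],
  [[-9.2,-1,8],0],
  [[-9.8,-1,7.3],0],
  [[-10.4,-1.1,6.5],0],
])

```text
clock: 12.08
tool_pos: [0.6105, 0.2285, 0.1474]
tool_rot: [-3.105, 0.001, -3.034]
force: [1.4, 0.0, 0.9]
finger_gap: 0.219
gripper_force: 21.3
```

```bash
python3 ext.py; python3 - <<'E'
from h import *
f=grab_frame("wrist"); g=grab_frame("scene"); s=robot.get_state()
u,v=map(int,pix(g,s["tool_pos"]-[.04,0,.06]))
b=cv2.resize(g["img"][v-50:v+50,u-50:u+50],(400,400))
a=cv2.resize(f["img"][:,120:520],(400,400))
cv2.imwrite("pics/l4.png",np.hstack([a,b])[:,:,::-1])
E
```

```text
F [1.36 0.35 1.03] T [ 0.062 -0.424  0.021] [0.61130514 0.22862343 0.14683164]
20 275 334 59; 40 282 342 60; 60 275 370 95; 80 257 389 132; 100 249 399 150; 120 294 402 108; 140 247 401 154; 150 249 398 149; 
row edge 150
```

View pics/l4.png

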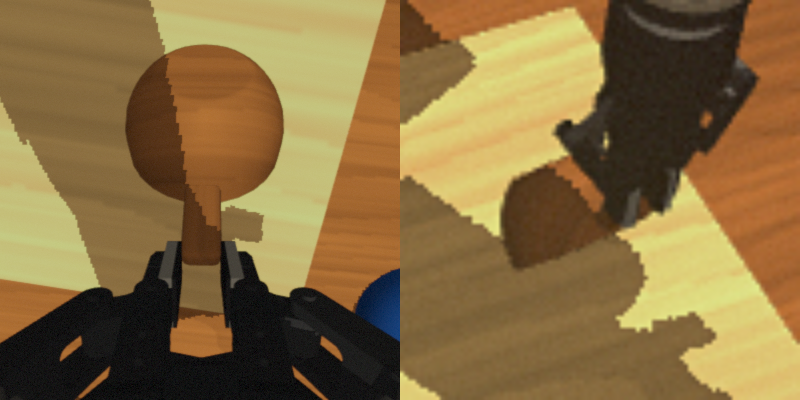

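The cup has tipped to about 55°: the scene crop shows it on its rim edge with the handle up, and the wrist view shows the body at (205,120) well below the handle. I'll continue to about 85°.

Call:
drive_tool([
  [[-11,-1.2,5.5],0],
  [[-11.4,-1.2,4.6],0],
  [[-11.7,-1.3,3.5],0],
  [[-12,-1.3,2.6],0],
  [[-12.2,-1.3,1.4],0],
])

```text
clock: 13.05
tool_pos: [0.5524, 0.2223, 0.1653]
tool_rot: [-3.105, 0.002, -3.034]
force: [2.9, 0.3, 7.4]
finger_gap: 0.221
gripper_force: 24.7
```

Call:
drive_tool([
  [[-10,-1.1,0],0],
  [[0,0,0],0],
])

```text
clock: 13.3
tool_pos: [0.5421, 0.2212, 0.1658]
tool_rot: [-3.105, 0.002, -3.034]
force: [1.1, 0.0, 11.2]
finger_gap: 0.221
gripper_force: 25.8
```

```bash
python3 ext.py; python3 - <<'E'
from h import *
f=grab_frame("wrist"); g=grab_frame("scene"); s=robot.get_state()
u,v=map(int,pix(g,s["tool_pos"]-[.02,0,.06]))
b=cv2.resize(g["img"][v-50:v+50,u-50:u+50],(400,400))
a=cv2.resize(f["img"][:,120:520],(400,400))
cv2.imwrite("pics/l5.png",np.hstack([a,b])[:,:,::-1])
E
```

```text
F [ 1.03 -0.62 11.52] T [-0.047 -0.436  0.002] [0.54280497 0.22131825 0.16569281]
20 263 332 69; 40 193 346 153; 60 277 353 76; 80 283 336 53; 100 284 335 51; 120 290 335 45; 140 275 373 98; 150 267 381 114; 
row edge 153
```

View pics/l5.png

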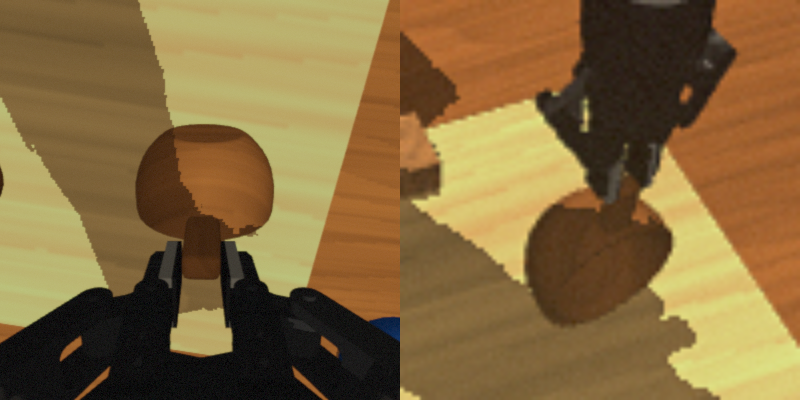

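It is now at about 80–85°, on its rim edge with the handle up and pressed down with 11 N. I'll ease off by 2 mm and release.

Call:
drive_tool([
  [[0,0,1],0],
  [[0,0,1],0],
  [[0,0,0],0],
])

```text
clock: 14.02
tool_pos: [0.5421, 0.221, 0.166]
tool_rot: [-3.104, -0.0, -3.034]
force: [1.7, -1.1, 1.4]
finger_gap: 0.219
gripper_force: 24.9
```

Call:
drive_tool([
  [[0,0,0],0],
  [[0,0,0],0],
  [[0,0,0],0],
  [[0,0,0],0],
  [[0,0,0],0],
], claw=1)

```text
clock: 14.65
tool_pos: [0.5426, 0.2211, 0.1662]
tool_rot: [-3.104, 0.001, -3.034]
force: [-0.2, -0.1, -0.5]
finger_gap: 1.002
gripper_force: 0.0
```

Call:
drive_tool([
  [[0,0,15],0],
  [[0,0,25],0],
  [[0,0,30],0],
  [[0,0,30],0],
  [[0,0,0],0],
])

```text
clock: 15.28
tool_pos: [0.5437, 0.2216, 0.2697]
tool_rot: [-3.106, 0.006, -3.034]
force: [0.7, -0.9, -0.3]
finger_gap: 1.0
gripper_force: 0.0
```

Call:
drive_tool([
  [[10,40,0],0],
  [[10,40,0],0],
  [[10,40,0],0],
  [[10,40,0],0],
  [[0,0,0],0],
])

```text
clock: 15.9
tool_pos: [0.5824, 0.3835, 0.2644]
tool_rot: [-3.104, -0.001, -3.032]
force: [-0.4, -0.4, -0.5]
finger_gap: 0.998
gripper_force: 0.0
```

The picture budget is used up, so I'll verify with numbers: body and handle blobs from the scene and top cameras, whether it is still moving, and whether the bystanders have stayed put.

```bash
python3 - <<'E'
from h import *
import time
for n in ("top","scene"):
    for rep in range(2):
        f=grab_frame(n); hsv=cv2.cvtColor(f["img"],cv2.COLOR_RGB2HSV)
        m=((hsv[...,0]<19)&(hsv[...,1]>70)).astype(np.uint8)
        k,l,s,c=cv2.connectedComponentsWithStats(m)
        for i in range(1,k):
            if 300<s[i,4]<5000:
                p=onz(f,*c[i],.04)
                if .25<p[0]<.75 and abs(p[1])<.35: print(n,s[i],c[i].round(1),p.round(3))
f=grab_frame("scene"); u,v=map(int,pix(f,(.48,.21,.05))); print(u,v)
hsv=cv2.cvtColor(f["img"],cv2.COLOR_RGB2HSV); m=(hsv[...,0]<19)&(hsv[...,1]>70)
V=hsv[...,2]
for y in range(v-36,v+36,3): print("".join((str(V[y,x]//26) if m[y,x] else ".") for x in range(u-45,u+45,2)))
E
```

```text
top [359 203  32  43 842] [374.1 228.1] [0.558 0.005 0.04 ]
top [ 437  253   53   51 2092] [462.7 278.5] [ 0.495 -0.198  0.04 ]
top [359 203  32  43 840] [374.2 228.1] [0.558 0.005 0.04 ]
top [ 437  253   53   51 2091] [462.7 278.5] [ 0.495 -0.198  0.04 ]
scene [278 210  31  32 634] [292.3 224.7] [ 0.574 -0.003  0.04 ]
scene [ 184  214   45   42 1430] [206.  234.3] [ 0.512 -0.207  0.04 ]
scene [278 210  31  32 633] [292.4 224.7] [ 0.574 -0.003  0.04 ]
scene [ 184  214   45   42 1425] [205.9 234.3] [ 0.512 -0.207  0.04 ]
351 170
333333333333333333333333666667.66665566666666
333333333333233333333336........6666666666666
333333333333333333354............666666666666
333323333323333.4444..............66666666666
333333334543333333332346...........6666666655
33333335554443333322323223..........665566666
3333333344.32223332333332323.........66666665
33333333355322333333333333225.........6666666
33333233354323333333333333322...8......666666
333333333543233333333333332228..........55566
3323...54.423333333333333333.............6666
5555544.4..22233333333333332..............656
.4..4.44444.33333333333333254444...........66
44..4444.4.44223333333333244.4..4.4.........5
444.444...44.4.3333323224..444.55.4554.......
4..44.4444..4...44..444.44..554..545454......
344444..4.44...44.4.455.4.....5..544.44.44...
.44444.54444.44...5.4.55.55..5.4.4455.55.5444
.......4.4.4..5.55...5.5544...4555..544.4.44.
.........44.5.5555..5.44..4.555.4444.4..55.55
............5.55544.44555..4444.4455.5555.444
.............444.55..55...544.4..555.4444444.
.................4...44.4..5...5544444.454...
....................54455544444..44454.45.4.5
```

Call:
drive_tool([
  [[-10,-52,5],0],
  [[-10,-52,5],0],
  [[-10,-52,5],0],
  [[-10,-52,0],0],
  [[-10,-52,0],0],
])

```text
clock: 16.77
tool_pos: [0.5316, 0.1186, 0.282]
tool_rot: [-3.104, 0.002, -3.035]
force: [0.8, 0.7, -0.1]
finger_gap: 0.998
gripper_force: 0.0
```

Call:
drive_tool([
  [[-15,-52,0],0],
  [[-15,-52,0],0],
  [[-15,-52,0],0],
  [[-15,-52,0],0],
  [[-15,-52,0],0],
])

```text
clock: 17.4
tool_pos: [0.456, -0.1409, 0.2819]
tool_rot: [-3.104, 0.002, -3.035]
force: [1.8, -0.2, 0.5]
finger_gap: 1.001
gripper_force: 0.0
```

Call:
drive_tool([
  [[-20,-45,0],0],
  [[-20,-45,0],0],
  [[-20,-45,0],0],
  [[0,0,0],0],
])

```text
clock: 17.9
tool_pos: [0.3953, -0.2764, 0.2817]
tool_rot: [-3.103, 0.001, -3.04]
force: [0.1, 0.5, -0.3]
finger_gap: 1.003
gripper_force: 0.0
```

```bash
python3 - <<'E'
from h import *
for n,st in (("top",1),("scene",1)):
    f=grab_frame(n); hsv=cv2.cvtColor(f["img"],cv2.COLOR_RGB2HSV)
    m=((hsv[...,0]<19)&(hsv[...,1]>70)).astype(np.uint8)
    k,l,s,c=cv2.connectedComponentsWithStats(m)
    for i in range(1,k):
        if 300<s[i,4]<5000:
            p=onz(f,*c[i],.04)
            if .25<p[0]<.75 and abs(p[1])<.35:
                print(n,s[i],c[i].round(1),p.round(3))
                if p[1]>.12:
                    x,y,w,h=s[i,:4]
                    for r in range(y,y+h,2): print("".join((str(hsv[r,q,2]//13%10) if l[r,q]==i else ".") for q in range(x,x+w)))
E
```

```text
top [359 203  32  43 845] [374.1 228.1] [0.558 0.005 0.04 ]
top [ 243  236   53   70 2263] [268.3 263.9] [0.433 0.209 0.04 ]
............................65666676.................
.................9900100000011009765677766...........
............899098643223333333567911976577667........
.........09997422344555556666655544589097777766......
........9984123455566666666666666666556809767777.....
......9984124555566666778888888877766665589846777....
....9995123456666667899999999999998876666560965666...
...999422445666678999999999999999999888666670955666..
..98831224556678000000000000000099900098777560955666.
..99512234556780000000000000000000000000987667083666.
.898122345556799900000000000000000000000087656084776.
.9941223455568999999999999999909000000000086669964766
9993122445567999999999999999999999999999998656896466.
.982222245557999990000099999999999999999997656984566.
.895122234456909999999999999999990000000996556993667.
.99712223455579999999999999900009999999997655997.66..
.788312222345689999999999999999999999909765460935....
..8873122234456899999899999999999999998655460954.....
...
[... 279 characters left out ...]
.00009877666656778909997.................
.................889999999998888.....................
................78999900854777.......................
................78999900746777.......................
................7999090073766........................
...............68990990963776........................
...............79999900855777........................
...............89999909737777........................
...............8999990963777.........................
..............69999900855766.........................
..............799909006..............................
..............899999096..............................
scene [278 210  31  32 627] [292.3 224.7] [ 0.574 -0.003  0.04 ]
```

The top view shows a bright rim ring around a dark hollow with a flat bottom, and the handle now points to −x. The cup is mouth-up on the board and at rest. The bystanders' pixels are unchanged, so I'm handing in.

```bash
python3 -c "
from workcell import sign_off
print(sign_off())"
```

```text
the job is handed in; nothing more can be done
None
```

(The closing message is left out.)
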